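# Lift a round hardness test block off its rest on a flat-bladed lifter

## Task

Take the flat-bladed lifter by its upright handle, slide its blade under the round steel test block, and lift the block off its rest so that it sits well on the blade, at least 10 cm above the bench. Finish while still holding it there in the air, steady and level. Do not touch the block with the gripper or tip it, and leave the square block, the blue case, the bottle and the small anvil alone.

Things in the scene. Friction and masses are not known exactly. Their poses are not given: they have to be found in the camera images.
- lifter: Loose flat lifter, 0.16 kg, lying flat at first: steel plate 4 mm thick, 34 mm wide (26 mm in its last 15 mm), x from -30 to 155 mm; on its back end stands a black handle slab 64 mm long (x -32 to 32 mm), 16 mm thick (along y), 4 to 56 mm above the plate's underside: pinch its thickness from above. Origin: underside, below the handle's middle; +x to the blade's tip, z up.
- blade_mid (a point): Point on the top face of the lifter's blade where the middle of the block should sit: 115 mm ahead of the lifter's origin (40 mm behind the tip), 4 mm above its underside. Axes as the lifter's.
- round_block: Loose round steel disc, 60 mm in diameter, 14 mm thick, about 0.3 kg (varies). Origin: centre of its underside. Starts flat on the two ledges of its rest, underside 22 mm above the bench, within 3 mm of the rest's middle.
- round_rest: Fixed dark steel channel carrying the round block, 70 mm long (x), 80 mm wide. Base plate 4 mm thick; two rails with ledges 22 mm high, 44 mm free gap between them, open at both x ends: the blade passes under the block 4 to 22 mm above the bench. Lips 35 to 40 mm from the midline rise to 28 mm. Origin: centre of underside; +x along the channel, away from the robot within 0.4 rad.
- square_block: Loose square steel block, 56 x 56 x 14 mm, on the other rest. Origin: centre of its underside. Leave it alone.
- square_rest: Fixed rest like the round block's, carrying the square block. One rest stands to the left and one to the right; which is which varies.
- blue_case: Loose blue plastic case, 85 x 110 x 26 mm with a flat steel disc on top (34 mm high in all), to the right of the work. Origin: centre of its underside. Leave it alone.
- bottle: Loose closed white plastic bottle, 52 mm in diameter, 130 mm tall, to the left of the work. Origin: centre of its underside. Leave it alone.
- anvil: Loose dark steel anvil (a stepped round foot 64 mm in diameter with a 24 mm stem), 45 mm tall, beyond the rests. Origin: centre of its underside. Leave it alone.
Not all that is in view belongs to the job. What is shaped like the round_block but pink is not meant. Of the things that look like the lifter, the larger one is meant.

How it is judged:
By the outcome, as a careful person would: the job done as asked, in the order asked, and still so for the second after the job is handed in, while the arm keeps its last pose, push and grip.
It also fails if it takes over 54 s, if anything falls off the work surface, if the arm or the gripper's body presses on something with over 40 N, if the wrist force passes 120 N, or if a joint passes its speed limit or range.

## Robot

A 6-joint arm with a two-finger parallel gripper is mounted at the origin on the work surface. World frame = base frame: x ahead of the robot, y to its left, z up, the work surface at z = 0. Lengths are in mm, angles in rad, forces in N, time in s.
With the tool pointing down it reaches from about 350 to 875 mm from the base axis. Payload 4.2 kg.
Tool frame: the origin (TCP) lies on the mounting face of the last link; the fingertips stand 173 mm ahead of it and the grasp point (between the pads) lies 155 mm ahead of it; z points along the fingers, y is the line along which they close (so a half turn about z gives the same grasp; the last joint's range is limited). The gripper opens to 85 mm and grips with 20 to 120 N. Pads are 22 mm wide; open, the fingers measure 114 mm over their backs; the gripper's body (76 mm by 85 mm) begins 54 mm behind the grasp point. The pads swing forward as they close: fully open they stand 13 mm farther back than shut.
Start: joints at [1.573, 0.385, 0.008, 0, -1.194, -0.259], TCP at [158.71, 604.492, 404.712] pointing down, gripper open.
Joint ranges: [-3.14, 3.14], [-1.21, 2.06], [-1.07, 1.41], [-3.16, 2.05], [-2.99, -0.16], [-3.1, 3.1]. Speed limits (rad/s): [2.79, 2.79, 3.14, 3.14, 3.14, 3.14].

## Interface

Orientations are given as a unit quaternion [x, y, z, w].
In Python, from bench import arm gives the robot as it stands. The module is installed in compiled form; this text tells all that it offers.
- The arm moves only by the tool move_arm, never from a script. Its arguments are lists of equal length, an entry for each row: "fingers": the finger opening in mm, from 0 to 85.4; "travel": the shift along the tool's x, y, z in mm, a list of three; "dr": the turn, a rotation vector about the tool's x, y, z in rad, a list of three. A call has 1 to 10 rows; each row is the pose to reach, as a shift and turn from the pose commanded when the call began, along the tool's axes at that moment; what a row does not reach only later rows make up. A row lasts 1/10 s, in which the tool goes at most 50 mm and 8.59 degrees, less where a joint would pass 70% of its speed; a pose out of reach is approached as far as the arm can. A call with a gripper value outside its range is refused whole. The fingers move at their own pace and stop on an object; the grip force is fixed at half the most. Time passes only in rows, so rows that repeat a pose let the fingers close. It gives the time, the measured TCP pose, the force, the opening and the grip force at its end, in the units of the state.
- arm.read_state(): the state, without advancing time (a new reading comes with each control period).
- arm.get_image(name): name is "side" or "top" or "wrist"; returns the picture (400x640x3 uint8, red, green, blue); there is no depth.
- arm.camera_model(name): a dict with "intrinsics" (3x3 intrinsics, pixels), "pose" (4x4, takes a point from camera to world coordinates). Camera axes: x right, y up, looking along -z (the intrinsics and any distortion apply to the point x, -y, -z); pixel columns grow to the right and rows downward; lengths in mm; the calibration is good to about 2 mm. The wrist camera is an equidistant fisheye: a pixel r from the principal point sees the ray r / f radians off the axis. A picture is of the moment at which its call begins: read the wrist's pose just before it. camera_model takes no time and is no camera call; for the wrist camera it gives the pose at the moment of the call.
- arm.job_done(): hands the job in; it is judged then, once.
The state is a dict: "clock": time; "joints": joint angles; "joint_vel": joint speeds; "joint_efforts": joint torques, N m; "position": TCP position; "ee_rot": TCP orientation; "contact_force": force on the tool from outside, world axes, zero at the start; "wrist_torque": the same for the moment, N m; "gripper_width": finger opening in mm; "grasp_force": force on a finger pad.
Only numpy, scipy, OpenCV 4.12 (cv2) and the standard library are available. Lean on these libraries where they do the work, as an engineer would, in place of code of your own. Each camera call takes 0.05 s, during which the arm holds its last target. There are 200 camera calls.

## Working session

There is one attempt and no reset: what is moved stays moved. The work goes in short steps, Python scripts to look and compute and a tool call to move; the robot and the scene stay as the last step left them, time stands still between calls to the robot, and variables do not carry over. Pictures are saved under pics/ and viewed, at most 10 in all, crops included, and the job is handed in when it is done.

Besides the shell and the picture viewer there is one more tool, called as name(argument=value, ...) on one line, values as JSON. move_arm: Moves the arm, as the interface text tells. Its arguments: {"type":"object","properties":{"fingers":{"type":"array","items":{"type":"number"}},"travel":{"type":"array","items":{"type":"array","items":{"type":"number"}}},"dr":{"type":"array","items":{"type":"array","items":{"type":"number"}}}},"required":["fingers","travel","dr"]}

```bash
mkdir -p pics; cat > h.py <<'E'
import numpy as np, cv2
from bench import arm
def save(n,f):
    im=arm.get_image(n); cv2.imwrite('pics/'+f,im[:,:,::-1]); return im
E
python3 - <<'E'
from h import *
s=arm.read_state(); print(s)
for n in ['side','top']:
    save(n,n+'0.png'); m=arm.camera_model(n); print(n,m)
print(arm.camera_model('wrist'))
E
```

```text
{'clock': 0.0, 'joints': array([ 1.57258214e+00,  3.85579939e-01,  6.60442497e-03, -4.90518483e-04,
       -1.19401716e+00, -2.58572701e-01]), 'joint_vel': array([-0.00093872, -0.0015413 ,  0.00079524, -0.00025158,  0.00034675,
        0.00072569]), 'joint_efforts': array([ 4.58130489e-04, -3.92289841e+01,  1.88402313e+01,  4.18617323e+00,
       -4.66822807e-03, -3.38527371e-06]), 'position': array([158.66435416, 604.31007774, 403.59993046]), 'ee_rot': array([ 9.91756665e-01, -1.28130638e-01, -8.34714095e-05,  1.11847264e-03]), 'contact_force': array([-0.23621381,  0.6477145 , -0.44853215]), 'wrist_torque': array([-0.00513003, -0.01316199,  0.05240843]), 'grasp_force': 0.0, 'gripper_width': 84.81673100920581}
side {'intrinsics': array([[364.5644718 ,   0.        , 317.90294413],
       [  0.        , 364.5644718 , 200.53627734],
       [  0.        ,   0.        ,   1.        ]]), 'pose': array([[ 9.50949459e-01,  1.95192674e-01, -2.39989471e-01,
         3.41048932e+02],
       [-3.09031035e-01,  5.64407379e-01, -7.65469875e-01,
        -8.33511200e+02],
       [-1.39622829e-02,  8
[... 488 characters left out ...]
13e+01],
       [ 8.84195364e-03,  1.03209206e-01,  9.94620370e-01,
         1.40011778e+03],
       [ 0.00000000e+00,  0.00000000e+00,  0.00000000e+00,
         1.00000000e+00]])}
{'intrinsics': array([[309.70691629,   0.        , 321.35867795],
       [  0.        , 309.70691629, 200.97900897],
       [  0.        ,   0.        ,   1.        ]]), 'pose': array([[-2.55169566e-01,  9.32992570e-01,  2.53797867e-01,
         2.21998474e+02],
       [-9.66893994e-01, -2.46797227e-01, -6.48624095e-02,
         5.86347363e+02],
       [ 2.12046370e-03, -2.61946546e-01,  9.65080054e-01,
         3.73259551e+02],
       [ 0.00000000e+00,  0.00000000e+00,  0.00000000e+00,
         1.00000000e+00]])}
```

View pics/top0.png

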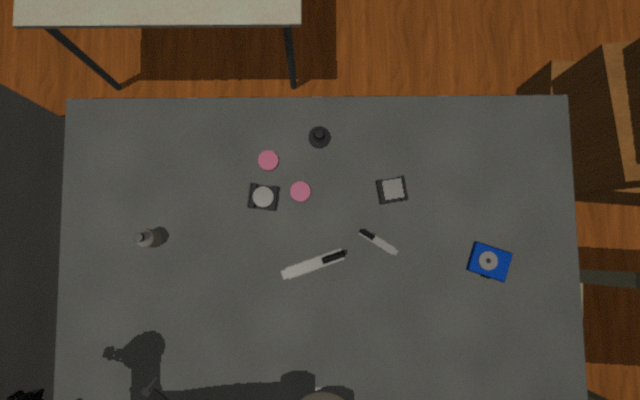

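View pics/side0.png

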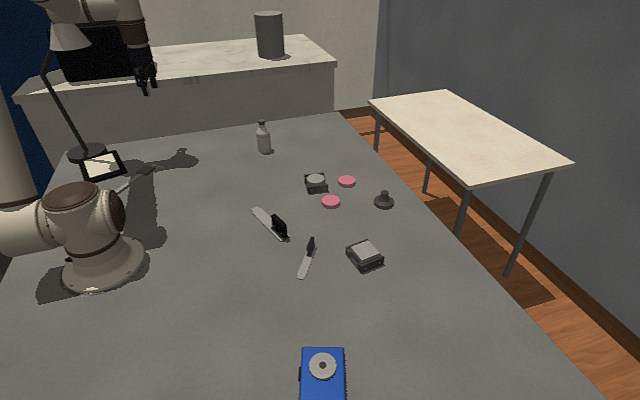

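Top view: the lifter-like things are the large one at (313,263), with its handle at (334,257) and tip at about (284,272), and a small one at (378,242). The disc-like things are the steel disc on its rest at (263,197) and pink discs at (268,160) and (300,191). The square block is at (392,189). I choose the large lifter and the steel disc. The side view agrees: lifter (270,224), disc (316,181). Next I'll measure and check with one close crop.

```bash
cat >> h.py <<'E'
def ray(m,u,v,fish=False):
    K=m['intrinsics'];P=m['pose'];x=(u-K[0,2])/K[0,0];y=(v-K[1,2])/K[1,1]
    if fish:
        r=np.hypot(x,y);k=np.sin(r)/max(r,1e-9);d=np.array([x*k,-y*k,-np.cos(r)])
    else: d=np.array([x,-y,-1.])
    return P[:3,3],P[:3,:3]@(d/np.linalg.norm(d))
def plane(m,u,v,z,fish=False):
    o,d=ray(m,u,v,fish);return o+d*(z-o[2])/d[2]
def tri(rs):
    A=sum(np.eye(3)-np.outer(d,d) for o,d in rs);b=sum((np.eye(3)-np.outer(d,d))@o for o,d in rs)
    p=np.linalg.solve(A,b);return p,[np.linalg.norm(np.cross(p-o,d)) for o,d in rs]
def blobs(mask,amin=30):
    c,_=cv2.findContours(mask.astype(np.uint8),cv2.RETR_EXTERNAL,cv2.CHAIN_APPROX_NONE)
    return [k for k in c if cv2.contourArea(k)>=amin]
E
python3 - <<'E'
from h import *
im=cv2.imread('pics/top0.png');m=arm.camera_model('top')
g=im.max(2).astype(int);sat=g-im.min(2)
roi=np.zeros(g.shape,bool);roi[115:300,225:430]=1
for nm,mk in [('bright',(g>125)&(sat<40)&roi),('dark',(g<45)&roi)]:
    for c in blobs(mk,20):
        (x,y),(w,h),a=cv2.minAreaRect(c);p=plane(m,x,y,4 if nm=='bright' else 30)
        box=cv2.boxPoints(((x,y),(w,h),a))
        print(nm,round(x),round(y),round(w),round(h),round(a),p.round(0),cv2.contourArea(c))
ms=arm.camera_model('side')
for n,a,b,z in [('disc',(263,196.5),(316,179),36),('handletop',(334,256.5),(279,224),56)]:
    print(n,[q if isinstance(q,list) else q.round(1) for q in tri([ray(m,*a),ray(ms,*b)])])
a=cv2.resize(im[140:300,230:430],None,fx=4,fy=3.75,interpolation=cv2.INTER_CUBIC)
cv2.imwrite('pics/crop.png',a)
E
```

```text
bright 303 267 11 45 71 [444.  46.   4.] 404.0
bright 385 245 25 6 32 [ 504. -190.    4.] 95.5
bright 263 196 18 18 90 [651. 161.   4.] 256.0
dark 334 256 5 23 70 [474. -41.  30.] 98.5
dark 367 233 15 4 31 [ 538. -135.   30.] 46.5
dark 379 192 22 4 82 [ 656. -174.   30.] 24.0
dark 321 136 20 15 45 [821. -10.  30.] 142.0
disc [array([646.2, 158. ,  33.4]), [np.float64(0.29093860710288716), np.float64(0.29093860710288866)]]
handletop [array([472.9, -40.8,  40.9]), [np.float64(0.8102907434355351), np.float64(0.8102907434355231)]]
```

View pics/crop.png

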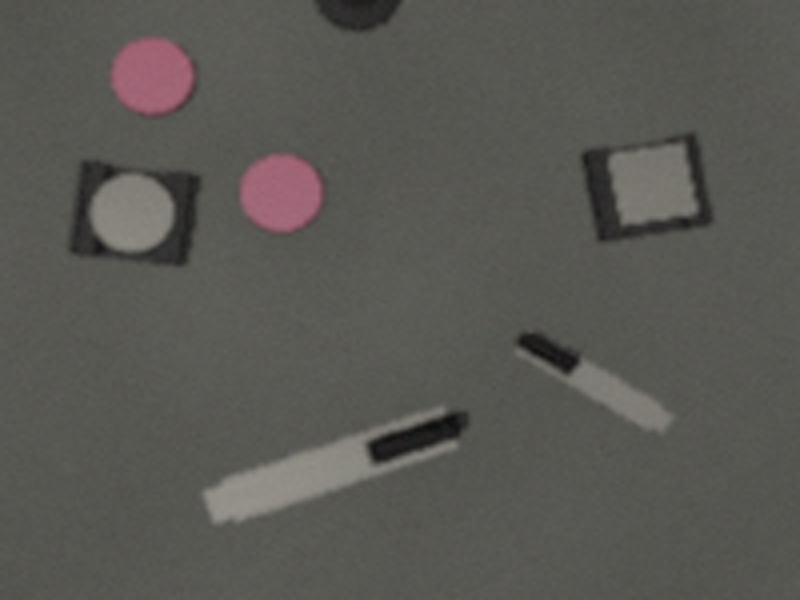

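The crop confirms both choices: the large lifter (blade toward lower left, handle to the right) and the grey disc on its rest at upper left. Now I'll go above the lifter for a wrist view.

move_arm(fingers=[85, 85, 85, 85, 85, 85, 85, 85, 85, 85], travel=[[468, 544, 0], [468, 544, 0], [468, 544, 0], [468, 544, 0], [468, 544, 0], [468, 544, 0], [468, 544, 0], [468, 544, 0], [468, 544, 0], [468, 544, 0]], dr=[[0, 0, 1.01], [0, 0, 1.01], [0, 0, 1.01], [0, 0, 1.01], [0, 0, 1.01], [0, 0, 1.01], [0, 0, 1.01], [0, 0, 1.01], [0, 0, 1.01], [0, 0, 1.01]])

```text
clock: 1.1
position: [377.9, 153.0, 404.8]
ee_rot: [0.806, -0.592, -0.0, -0.0]
contact_force: [2.3, 0.5, 0.4]
gripper_width: 84.9
grasp_force: 0.0
```

move_arm(fingers=[85, 85, 85, 85, 85, 85, 85], travel=[[214, -34, 100], [214, -34, 100], [214, -34, 100], [214, -34, 100], [214, -34, 100], [214, -34, 100], [214, -34, 100]], dr=[[0, 0, 0], [0, 0, 0], [0, 0, 0], [0, 0, 0], [0, 0, 0], [0, 0, 0], [0, 0, 0]])

```text
clock: 1.8
position: [474.3, -39.7, 303.9]
ee_rot: [0.805, -0.593, -0.001, 0.001]
contact_force: [0.1, 0.1, -1.1]
gripper_width: 84.8
grasp_force: 0.0
```

```bash
python3 - <<'E'
from h import *
s=arm.read_state();print(s['position'],s['ee_rot'],s['joints'])
np.save('m1.npy',arm.camera_model('wrist'),allow_pickle=True);save('wrist','w1.png')
E
```

```text
[474.27935677 -39.71235959 303.87062587] [ 8.05354701e-01 -5.92792188e-01 -7.32858724e-04  8.31015600e-04] [ 2.58844109e-01  2.39798632e-01 -4.89768504e-01 -1.34304759e-04
 -8.43442928e-01  4.29978015e-02]
```

View pics/w1.png

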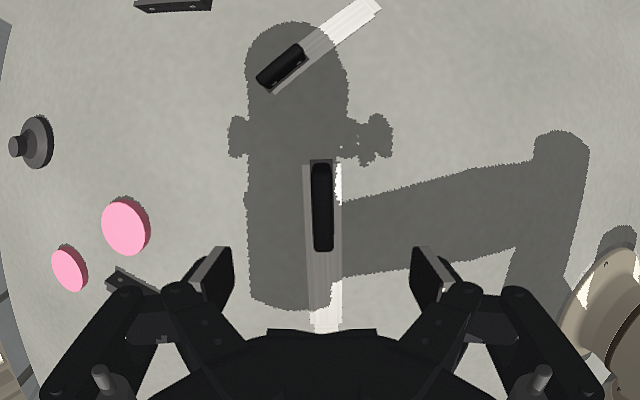

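Wrist view: the large lifter's handle is centred at about (322,207), with its top end at (322,160) and lower end at (322,252), and the blade runs down out of view. The small lifter is at (320,45), clear of it. I'll shift sideways for a second view and triangulate the handle.

move_arm(fingers=[85, 85, 85], travel=[[0, 40, 40], [0, 60, 40], [0, 60, 40]], dr=[[0, 0, 0], [0, 0, 0], [0, 0, 0]])

```text
clock: 2.15
position: [413.4, -56.8, 264.0]
ee_rot: [0.806, -0.592, -0.002, 0.001]
contact_force: [0.3, 1.0, -0.6]
gripper_width: 84.7
grasp_force: 0.0
```

```bash
python3 - <<'E'
from h import *
m1=np.load('m1.npy',allow_pickle=True).item()
m2=arm.camera_model('wrist');np.save('m2.npy',m2,allow_pickle=True);save('wrist','w2.png')
s=arm.read_state();print(s['position'])
R=[]
for f,m in [('w1.png',m1),('w2.png',m2)]:
    im=cv2.imread('pics/'+f);g=im.max(2)
    q=[]
    for c in blobs((g<45),600):
        (x,y),(w,h),a=cv2.minAreaRect(c)
        e0=tuple(c[c[:,0,1].argmin()][0]); e1=tuple(c[c[:,0,1].argmax()][0])
        print(f,round(x),round(y),round(w),round(h),round(a),e0,e1,plane(m,x,y,56,True).round(1))
        q.append(c)
    R.append(q)
E
```

```text
[415.79974542 -56.29508646 265.20478703]
w1.png 322 323 152 565 90 (np.int32(225), np.int32(247)) (np.int32(40), np.int32(399)) [442.7  56.7  56. ]
w1.png 322 207 88 22 88 (np.int32(315), np.int32(163)) (np.int32(317), np.int32(251)) [473.3 -43.7  56. ]
w1.png 281 67 21 55 50 (np.int32(293), np.int32(44)) (np.int32(271), np.int32(90)) [ 530.1 -131.5   56. ]
w2.png 339 284 231 600 90 (np.int32(231), np.int32(168)) (np.int32(40), np.int32(399)) [389.2 -25.   56. ]
w2.png 187 62 27 64 45 (np.int32(197), np.int32(34)) (np.int32(179), np.int32(87)) [ 520.  -133.5   56. ]
```

View pics/w2.png

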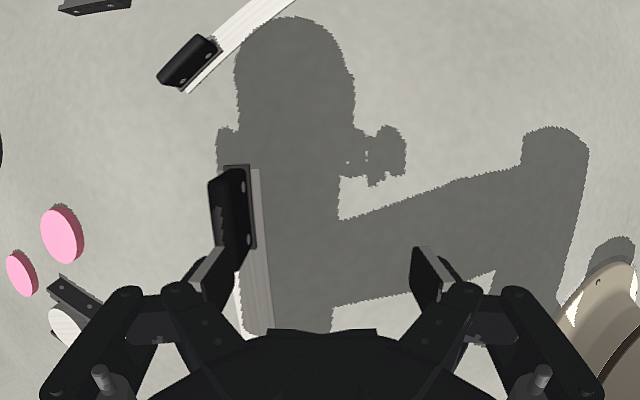

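```bash
python3 - <<'E'
from h import *
m1=np.load('m1.npy',allow_pickle=True).item();m2=np.load('m2.npy',allow_pickle=True).item()
im=cv2.imread('pics/w1.png');g=im.max(2)
roi=np.zeros(g.shape,bool);roi[150:260,295:350]=1
c=blobs((g<45)&roi,600)[0][:,0,:]
P=np.array([plane(m1,u,v,56,True)[:2] for u,v in c],np.float32)
r=cv2.minAreaRect(P);print(r)
vx,vy,_,_=cv2.fitLine(P,cv2.DIST_L2,0,.01,.01).ravel();print(np.degrees(np.arctan2(vy,vx)))
# height by rear-left & rear top corner
im2=cv2.imread('pics/w2.png');g2=im2.max(2)
roi2=np.zeros(g.shape,bool);roi2[160:240,200:262]=1
c2=max(blobs((g2<45)&roi2,100),key=cv2.contourArea)[:,0,:]
k1=c[(c[:,0]+c[:,1]).argmin()];k2=c2[(c2[:,0]+c2[:,1]).argmin()];print(k1,k2,tri([ray(m1,*k1,True),ray(m2,*k2,True)]))
# rest/disc: top view
m=arm.camera_model('top');t=cv2.imread('pics/top0.png');g=t.max(2).astype(int)
roi=np.zeros(g.shape,bool);roi[178:215,243:283]=1
c=max(blobs((g>115)&roi,50),key=cv2.contourArea);(x,y),rr=cv2.minEnclosingCircle(c);print('disc',plane(m,x,y,36),rr*2*1370/483)
M=cv2.moments(c);print(plane(m,M['m10']/M['m00'],M['m01']/M['m00'],36))
mk=((g<62)|(g>115))&roi;c=max(blobs(mk,50),key=cv2.contourArea);print('rest px',cv2.minAreaRect(c),cv2.contourArea(c))
P=np.array([plane(m,u,v,25)[:2] for u,v in c[:,0,:]],np.float32);print(cv2.minAreaRect(P))
E
```

```text
((472.81121826171875, -42.34226608276367), (15.793391227722168, 68.00885009765625), 19.604007720947266)
-70.81771
[313 164] [210 181] (array([487.57767428, -69.06064588,  53.81561971]), [np.float64(2.894373694754891), np.float64(2.894373694754893)])
disc [645.57583021 159.23653499  36.        ] 56.302274976457866
[645.73370703 159.14487502  36.        ]
rest px ((263.41168212890625, 196.43211364746094), (29.802268981933594, 24.52956199645996), 6.581944942474365) 601.5
((647.1876831054688, 157.71826171875), (85.41082000732422, 70.6424560546875), 82.73249053955078)
```

Height comes out at 53.8 against 56 given, and size 68 × 16: consistent. I'll grasp 18 mm forward of the handle's middle, moving over it first and then down.

move_arm(fingers=[85, 85, 85, 85, 85, 85], travel=[[-15, -45, 0], [-15, -57.5, 0], [-15, -57.5, 0], [-15, -57.5, 40], [-15, -57.5, 77], [-15, -57.5, 77]], dr=[[0, 0, -0.035], [0, 0, -0.035], [0, 0, -0.035], [0, 0, -0.035], [0, 0, -0.035], [0, 0, -0.035]])

```text
clock: 2.8
position: [465.5, -25.6, 184.6]
ee_rot: [0.816, -0.578, -0.003, 0.004]
contact_force: [-0.9, -0.2, 0.4]
gripper_width: 85.1
grasp_force: 0.0
```

```bash
python3 - <<'E'
from h import *
s=arm.read_state();print(s['position'],s['ee_rot'],s['contact_force'])
save('wrist','w3.png')
E
```

```text
[465.5189997  -25.5940421  184.55141609] [ 0.81607226 -0.57792988 -0.00319277  0.00359489] [-0.92942979 -0.20093225  0.43099212]
```

View pics/w3.png

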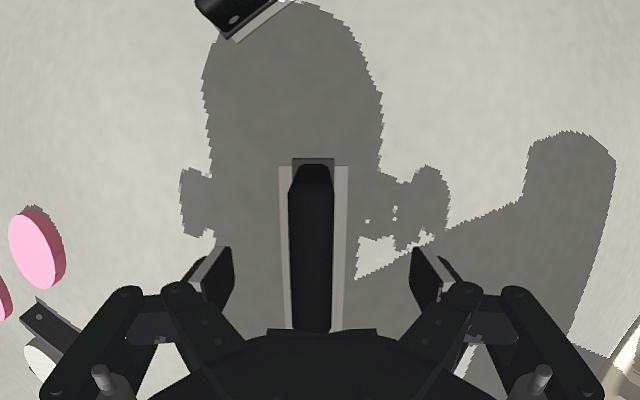

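The handle runs from (311,165) to (311,330), centred between the pads at (225,270) and (420,270) and parallel to them. Closing.

move_arm(fingers=[10, 10, 10, 10, 10, 10, 10, 10], travel=[[0, 0, 0], [0, 0, 0], [0, 0, 0], [0, 0, 0], [0, 0, 0], [0, 0, 0], [0, 0, 0], [0, 0, 0]], dr=[[0, 0, 0], [0, 0, 0], [0, 0, 0], [0, 0, 0], [0, 0, 0], [0, 0, 0], [0, 0, 0], [0, 0, 0]])

```text
clock: 3.65
position: [467.8, -25.3, 188.6]
ee_rot: [0.816, -0.578, 0.0, -0.0]
contact_force: [-0.7, 0.6, 7.8]
gripper_width: 15.4
grasp_force: 58.6
```

Gripped (15.4 mm, 59 N). I'll lift it and carry it so that the wrist camera looks down on the round block's rest.

move_arm(fingers=[10, 10, 10, 10, 10, 10, 10, 10, 10, 10], travel=[[0, 0, -25], [0, 0, -75], [0, 0, -125], [-40, -40, -160], [-213, -228, -200], [-213, -228, -200], [-213, -228, -200], [-213, -228, -200], [-213, -228, -200], [-213, -228, -200]], dr=[[0, 0, 0], [0, 0, 0], [0, 0, 0], [0, 0, 0], [0, 0, 0], [0, 0, 0], [0, 0, 0], [0, 0, 0], [0, 0, 0], [0, 0, 0]])

```text
clock: 4.65
position: [612.7, 254.7, 387.0]
ee_rot: [0.817, -0.577, -0.0, -0.0]
contact_force: [-0.2, -0.3, -1.8]
gripper_width: 15.6
grasp_force: 59.0
```

move_arm(fingers=[10, 10, 10], travel=[[0, 0, 0], [0, 0, 0], [0, 0, 0]], dr=[[0, 0, 0], [0, 0, 0], [0, 0, 0]])

```text
clock: 4.95
position: [611.1, 250.4, 386.9]
ee_rot: [0.816, -0.578, -0.001, 0.001]
contact_force: [-0.4, -0.8, -1.6]
gripper_width: 15.5
grasp_force: 59.0
```

```bash
python3 - <<'E'
from h import *
s=arm.read_state();print(s['position'],s['ee_rot'],s['gripper_width'],s['joints'])
np.save('m4.npy',arm.camera_model('wrist'),allow_pickle=True);save('wrist','w4.png')
E
```

```text
[611.13528022 250.38429345 386.91374506] [ 8.16025311e-01 -5.78015059e-01 -5.19493437e-04  1.00620677e-03] 15.470281109178288 [ 6.33161415e-01  4.57116612e-01  7.76846412e-02 -3.76686656e-04
 -1.19360194e+00 -2.94815148e-01]
```

View pics/w4.png

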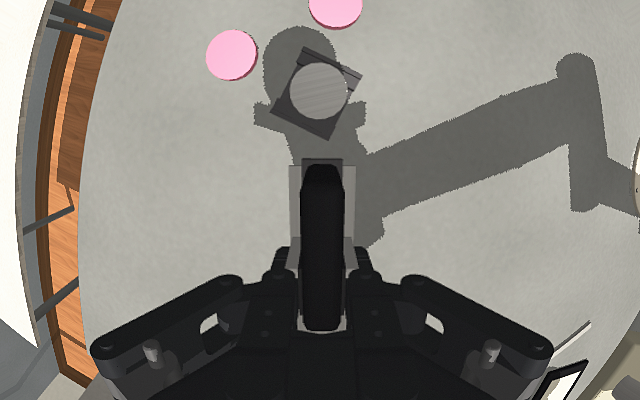

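Wrist view: disc centre at about (319,91); rest corners at about (303,47), (362,75), (328,139) and (271,108), with rails along the long direction (59,28). The held lifter's handle runs from (322,165) to (322,330), with plate edges at x≈290 and 356. I'll measure the rest and disc here, triangulate with the top view, and find the lifter's pose in the hand.

```bash
python3 - <<'E'
from h import *
m=np.load('m4.npy',allow_pickle=True).item();im=cv2.imread('pics/w4.png');g=im.max(2).astype(int)
roi=np.zeros(g.shape,bool);roi[40:145,262:370]=1
print('levels shadow,rest,disc,bench',g[130,300+40],g[115,290],g[60,320],g[90,319],g[100,240],g[185,292:300],g[40,300])
c=max(blobs((g>125)&roi&(np.hypot(*np.meshgrid(np.arange(640)-319,np.arange(400)-91))<32),50),key=cv2.contourArea)
P=np.array([plane(m,u,v,36,True)[:2] for u,v in c[:,0,:]],np.float32)
print('disc',cv2.minEnclosingCircle(P),cv2.fitEllipse(P))
e=cv2.fitEllipse(c);mt=arm.camera_model('top')
print('tri',tri([ray(m,*e[0],True),ray(mt,263.2,196.3)]))
for z in (22,28,4):
  print(z,[plane(m,u,v,z,True)[:2].round(1) for u,v in [(303,47),(362,75),(328,139),(271,108)]])
for z in (200,202):
  print(z,[plane(m,u,v,z,True).round(1)[:2] for u,v in [(290,167),(356,167),(288.5,240),(355,240)]])
H=np.array([plane(m,u,v,252,True)[:2] for u,v in [(302,200),(342,200),(302,300),(345,300)]]);print(H.round(1))
cv2.imwrite('pics/c4.png',cv2.resize(im[35:185,225:375],(600,600),interpolation=cv2.INTER_NEAREST))
E
```

```text
levels shadow,rest,disc,bench 101 60 57 144 180 [126 126 126 125 123 124 127 130] 100
disc ((643.90234375, 159.86366271972656), 29.943349838256836) ((644.4830322265625, 159.36793518066406), (57.46334457397461, 57.72203826904297), 126.92069244384766)
tri (array([645.80819383, 158.46166111,  29.10445261]), [np.float64(1.2775425176398822), np.float64(1.277542517640065)])
22 [array([676.4, 118.1]), array([606.8, 126.3]), array([617.8, 204.6]), array([686.9, 192.4])]
28 [array([675.6, 119.4]), array([607.3, 127.4]), array([618. , 204.3]), array([685.9, 192.3])]
4 [array([678.8, 114.5]), array([605.5, 123.1]), array([617. , 205.6]), array([689.8, 192.7])]
200 [array([639. , 214.9]), array([607.1, 203.7]), array([627.5, 253.4]), array([593.2, 241.4])]
202 [array([638.9, 214.5]), array([607.4, 203.4]), array([627.6, 252.5]), array([593.7, 240.7])]
[[629.1 215.2]
 [615.9 210.5]
 [616.4 254.4]
 [600.2 248.7]]
```

View pics/c4.png

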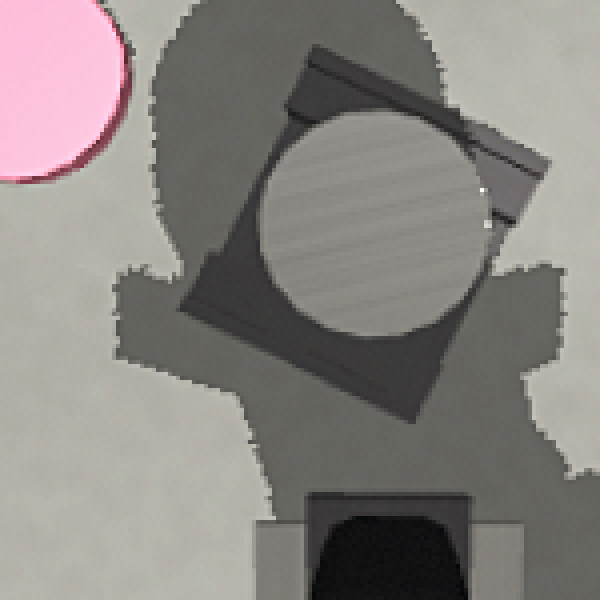

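```bash
python3 - <<'E'
from h import *
m=np.load('m4.npy',allow_pickle=True).item();print(m['pose'][:3,3])
f=lambda x,y,z:plane(m,225+x/4-.4,35+y/4-.4,z,True)[:2]
A,B=f(312,44,28),f(551,162,28);C,D=f(411,423,28),f(179,308,28)
print(A,B,C,D)
for p,q in [(B,A),(C,D)]: print(np.degrees(np.arctan2(*(q-p)[::-1])),np.linalg.norm(q-p))
ce=(A+B+C+D)/4;print('rest',ce)
n=np.array([np.cos(np.radians(-8)),np.sin(np.radians(-8))]);print('width',np.cross(n,C-B))
E
```

```text
[632.11199709 186.5101372  356.47020927]
[676.50853059 118.01088441] [606.88835414 127.38025449] [618.19612312 205.86428538] [686.36703084 196.47864361]
-7.664721394714413 70.2478046985145
-7.839091896583283 68.81397337052314
rest [646.99000967 161.93351697]
width 79.29396697008784<stdin>:8: DeprecationWarning: Arrays of 2-dimensional vectors are deprecated. Use arrays of 3-dimensional vectors instead. (deprecated in NumPy 2.0)
```

The rest is at about (647,160.5), yaw −7.7°, and the disc at about (645.5,159.3) with its top at about 29–36: plausible. Now I'll turn the lifter to face the channel, high up.

move_arm(fingers=[10, 10, 10, 10, 10, 10, 10, 10, 10, 10], travel=[[6, 40, 0], [6, 80, 0], [6, 120, 20], [6, 150, 40], [6, 174, 60], [6, 174, 60], [6, 174, 60], [6, 174, 60], [6, 174, 60], [6, 174, 60]], dr=[[0, 0, 0.14], [0, 0, 0.28], [0, 0, 0.42], [0, 0, 0.56], [0, 0, 0.7], [0, 0, 0.84], [0, 0, 0.98], [0, 0, 1.12], [0, 0, 1.26], [0, 0, 1.4]])

```text
clock: 6.0
position: [449.1, 186.6, 328.1]
ee_rot: [-0.249, 0.969, 0.0, 0.0]
contact_force: [0.2, 0.2, -2.6]
gripper_width: 15.1
grasp_force: 59.3
```

move_arm(fingers=[10, 10, 10, 10, 10, 10, 10, 10], travel=[[0, 0, 0], [0, 0, 0], [0, 0, 0], [0, 0, 0], [0, 0, 0], [0, 0, 0], [0, 0, 0], [0, 0, 0]], dr=[[0, 0, 0.14], [0, 0, 0.28], [0, 0, 0.42], [0, 0, 0.56], [0, 0, 0.644], [0, 0, 0.644], [0, 0, 0.644], [0, 0, 0.644]])

```text
clock: 6.8
position: [449.4, 187.3, 327.9]
ee_rot: [0.067, 0.998, 0.0, 0.0]
contact_force: [0.4, -0.1, -1.8]
gripper_width: 15.8
grasp_force: 59.3
```

```bash
python3 - <<'E'
from h import *
from scipy.spatial.transform import Rotation as R
s=arm.read_state();print(s['clock'],s['position'],R.from_quat(s['ee_rot']).as_matrix().round(4),s['contact_force'],s['joints'])
E
```

```text
6.8 [449.4025439  187.34382075 327.91272828] [[-9.911e-01  1.331e-01  2.000e-04]
 [ 1.331e-01  9.911e-01  2.000e-04]
 [-2.000e-04  3.000e-04 -1.000e+00]] [ 0.35564924 -0.09472525 -1.75552342] [ 7.29366465e-01  2.26488300e-01 -4.34246265e-01 -2.29484797e-05
 -9.09740772e-01 -2.43363573e+00]
```

move_arm(fingers=[10, 10, 10, 10, 10], travel=[[0, 0, 50], [0, 0, 90], [0, 0, 128], [0, 0, 128], [0, 0, 128]], dr=[[0, 0, 0], [0, 0, 0], [0, 0, 0], [0, 0, 0], [0, 0, 0]])

```text
clock: 7.3
position: [450.0, 188.0, 200.0]
ee_rot: [0.066, 0.998, -0.0, -0.0]
contact_force: [0.9, 0.3, -0.7]
gripper_width: 15.4
grasp_force: 59.2
```

```bash
python3 - <<'E'
from h import *
s=arm.read_state();print(s['position'],s['contact_force'])
t=save('top','t5.png');sd=save('side','s5.png')
a=cv2.resize(t[160:310,200:350,::-1],(500,500),interpolation=cv2.INTER_CUBIC)
b=cv2.resize(sd[150:250,230:350,::-1],(600,500),interpolation=cv2.INTER_CUBIC)[:, :300*2]
cv2.imwrite('pics/c5.png',cv2.resize(np.hstack([a,b]),(800,364)))
cv2.imwrite('pics/t5c.png',a);cv2.imwrite('pics/s5c.png',b)
E
```

```text
[449.98679082 188.0409399  200.02954348] [ 0.86081503  0.29145297 -0.74350574]
```

View pics/c5.png

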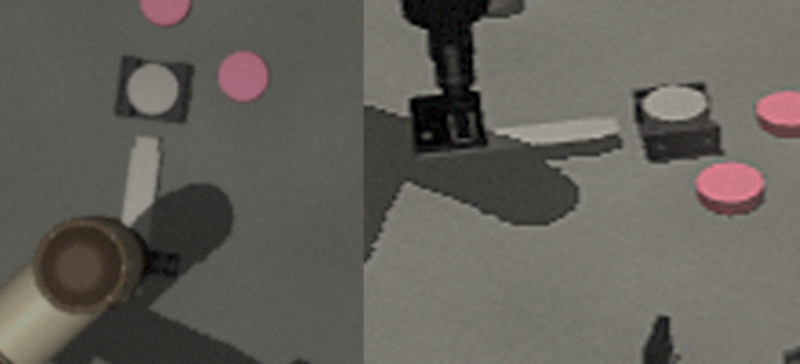

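Crop: in the top view the blade tip is at about (148,138), aimed at the disc at (152,89). In the side view the blade is level, the tip at (618,128) and the rest at (675,125). Measuring the alignment numerically.

```bash
python3 - <<'E'
from h import *
m=arm.camera_model('top');ms=arm.camera_model('side')
t=cv2.imread('pics/t5.png');g=t.max(2).astype(int);sat=g-t.min(2)
roi=np.zeros(g.shape,bool);roi[212:252,248:272]=1
sm=cv2.resize(t,None,fx=4,fy=4,interpolation=cv2.INTER_CUBIC).max(2)
u=np.array([plane(m,0,0,0)])
L=[]
for v in range(880,985,5):
    row=sm[v,980:1085].astype(int);k=np.where(row>105)[0]
    if len(k)<5: continue
    a=(k[0]+980)/4-.375;b=(k[-1]+980)/4-.375;vv=v/4-.375
    p,q=plane(m,a,vv,15)[:2],plane(m,b,vv,15)[:2];L.append([*(p+q)/2,np.linalg.norm(p-q)])
L=np.array(L);print(L[::3].round(1))
k=L[:,2]>30;pf=np.polyfit(L[k,0],L[k,1],1);print('yaw',np.degrees(np.arctan(pf[0])),'y at 647:',np.polyval(pf,647))
col=sm[820:940,1043].astype(int);v0=(np.where(col>105)[0]);print('tip rows',(v0[0]+820)/4)
c=max(blobs((g>105)&roi,50),key=cv2.contourArea);tip=c[c[:,0,1].argmin()][0];print('tip',tip,plane(m,261,c[:,0,1].min()-.5,15))
roi=np.zeros(g.shape,bool);roi[178:215,243:283]=1
c=max(blobs(((g<62)|(g>115))&roi,50),key=cv2.contourArea)
P=np.array([plane(m,a,b,25)[:2] for a,b in c[:,0,:]],np.float32);print('rest',cv2.minAreaRect(P))
c=max(blobs((g>115)&roi,50),key=cv2.contourArea);M=cv2.moments(c);print('disc',plane(m,M['m10']/M['m00'],M['m01']/M['m00'],36))
# side: tip corners
s=cv2.imread('pics/s5.png');gs=s.max(2).astype(int)
roi=np.zeros(g.shape,bool);roi[170:190,268:312]=1
c=max(blobs((gs>110)&roi&((gs-s.min(2))<40),20),key=cv2.contourArea)[:,0,:]
e=c[c[:,0]>=c[:,0].max()-1].mean(0);print('side tip',e,[(x,int(c[c[:,0]==x,1].min()),int(c[c[:,0]==x,1].max())) for x in range(275,308,4) if (c[:,0]==x).any()])
E
```

```text
[[581.4 169.3  26.5]
 [570.7 170.7  35.1]
 [559.9 172.2  35.1]
 [549.2 173.6  35. ]
 [538.5 175.   35. ]
 [527.8 176.4  35. ]
 [517.1 178.2  35.7]]
yaw -8.047733905720673 y at 647: 160.11701949569039
tip rows 205.0
tip [256 216] [593.24795899 165.70642738  15.        ]
rest ((647.1875, 157.66043090820312), (85.34532928466797, 70.33777618408203), 82.47087860107422)
disc [645.92675319 159.18569269  36.        ]
side tip [310.72222222 175.61111111] [(275, 170, 188), (279, 170, 189), (283, 170, 188), (287, 170, 188), (291, 170, 187), (295, 170, 187), (299, 170, 186), (303, 170, 189), (307, 170, 179)]
```

```bash
python3 - <<'E'
from h import *
m=arm.camera_model('top');ms=arm.camera_model('side')
K=ms['intrinsics']
def proj(m,p):
    K=m['intrinsics'];q=np.linalg.inv(m['pose'])@np.r_[p,1];return K[0,0]*q[0]/-q[2]+K[0,2],K[1,1]*-q[1]/-q[2]+K[1,2]
print(tri([ray(m,261,216),ray(ms,310.5,175.5)]))
for z in (5,10,15,20,25): print(z,proj(ms,[592,167.5,z]),proj(ms,[577,169.5-17,z]),proj(ms,[520,178-17,z]))
s=cv2.imread('pics/s5.png').max(2).astype(int)
for x in (280,285,300,305,308): print(x,s[164:196,x])
E
```

```text
(array([607.23462197, 157.07943846,  54.19361813]), [np.float64(19.16728100771558), np.float64(19.167281007715424)])
5 (np.float64(300.1684401971156), np.float64(187.36281198041155)) (np.float64(297.1089635049671), np.float64(190.56594791698996)) (np.float64(280.1103001012703), np.float64(192.38708255896907))
10 (np.float64(300.1055693980789), np.float64(186.15869222663227)) (np.float64(297.03790837481347), np.float64(189.3548478226982)) (np.float64(279.9973917321741), np.float64(191.17332807385526))
15 (np.float64(300.0423968314647), np.float64(184.9487929328038)) (np.float64(296.9665080079743), np.float64(188.13786333721066)) (np.float64(279.8839315523231), np.float64(189.95364167435827))
20 (np.float64(299.9789203194083), np.float64(183.73307238782544)) (np.float64(296.89475988221193), np.float64(186.9149514702116)) (np.float64(279.7699155065572), np.float64(188.7279797678844))
25 (np.float64(299.915137663037), np.float64(182.51148847825513)) (np.float64(296.8226614506591), np.float64(185.68606881159002)) (np.float64(279.65533949988463), np.float64(187.49629833365196))
280 [118 118 120 119 121 120 118 120 119 120 122 121 121 119 120 119 126 121
 118 120 160 156 157 158 167 113  63  63  63  66 117  61]
285 [122 119 119 121 118 120 121 120 120 123 122 121 120 122 122 121 122 122
 118 144 158 159 158 160 169  62  60  65  62  54 126 126]
300 [122 123 120 123 122 124 123 120 124 122 124 120 120 123 124 124 120 122
 121 119 129 137 117 107  59  56  53 128 128 125 126 128]
305 [123 120 121 126 123 122 122 124 121 128 100  27  23  61  45  15  11  25
  26  47  92  97 111 110 129 131 126 127 130 123 126 127]
308 [120 123 121 119 124 122 123 122 124 129  65  67 143 168 161 165 155 104
  61  67  70  64  71  44  34  31  30  30  33  47  99 128]
```

```bash
python3 - <<'E'
from h import *
ms=arm.camera_model('side')
Pi=np.linalg.inv(ms['pose']);K=ms['intrinsics']
def proj(p):
    q=Pi@np.r_[p,1];return np.array([K[0,0]*q[0]/-q[2]+K[0,2],K[1,1]*-q[1]/-q[2]+K[1,2]])
im=cv2.imread('pics/s5.png').max(2).astype(float)
d=np.array([.9905,-.1375]);tip=np.array([592,167.6]);n=np.array([-.1375,-.9905])
# near edge lower line of 34mm-wide part, from tip-15 to tip-80; row of drop -> solve z
for s in range(20,85,8):
    xy=tip-d*s+n*17
    r0=proj([*xy,0]);r1=proj([*xy,30]);x=int(round((r0[0]+r1[0])/2))
    col=im[180:196,x]; k=np.argmax(col[:-3]>0.) 
    b=np.where(col>135)[0]
    if len(b)==0: print(s,x,col);continue
    j=b[-1]; top=col[j]; bot=min(col[j+2],col[j+1]); f=(col[j+1]-bot)/(top-bot) if top>bot else 0
    row=180+j+.5+(0 if col[j+1]<=col[j+2] else (col[j+1]-col[j+2])/(top-col[j+2]))
    z=30*(r0[1]-row)/(r0[1]-r1[1]);print(s,x,round(row,2),'z underside',round(z,1))
# disc top/bottom check: near edge of rest, lip top z=28
c=np.array([647,160.3])
for z in (0,28): print(z,proj([*(c+n*40),z]),)
x=int(proj([*(c+n*40),14])[0]);print(x,im[176:206,x])
E
```

```text
20 295 187.5 z underside 18.5
28 292 187.61 z underside 19.1
36 290 188.0 z underside 18.6
44 288 188.15 z underside 19.1
52 285 188.52 z underside 18.6
60 283 188.79 z underside 18.6Traceback (most recent call last):
  File "<stdin>", line 15, in <module>
IndexError: index 16 is out of bounds for axis 0 with size 16
```

```bash
python3 - <<'E'
from h import *
ms=arm.camera_model('side')
Pi=np.linalg.inv(ms['pose']);K=ms['intrinsics']
def proj(p):
    q=Pi@np.r_[p,1];return np.array([K[0,0]*q[0]/-q[2]+K[0,2],K[1,1]*-q[1]/-q[2]+K[1,2]]).round(2)
a=cv2.imread('pics/s5.png').max(2);d=np.array([.9905,-.1375]);n=np.array([-.1375,-.9905]);c=np.array([647,160.3])
for s in (-20,0,20):
    print([proj([*(c+d*s+n*40),z]) for z in (0,28)]);x=int(round(proj([*(c+d*s+n*40),14])[0]));print(x,a[178:200,x])
print('disc front top',proj([*(np.array([646,159.3])+[.24*30,-.97*30]),36]),proj([*(np.array([646,159.3])+[.24*30,-.97*30]),22]));print(a[170:195,317])
print(a[180:194,288],a[180:194,292])
E
```

```text
[array([312.29, 193.97]), array([312.1 , 187.11])]
312 [153 155 154 155 162  64  70  77  68  42  41  41  63  47  41  47  63 132
 129 127 127 125]
[array([318.14, 193.3 ]), array([318.03, 186.45])]
318 [153 153 153 157 145  65  70  76  40  46  49  40  45  42  39  69 134 126
 124 121 124 124]
[array([323.97, 192.63]), array([323.94, 185.78])]
324 [115  99  48  56  69  64  76  64  50  45  74  63  53  48  61 132 123 120
 199 217 209 210]
disc front top [320.45 182.29] [320.49 185.76]
[122 125 124  83 159 155 153 150 152 153 152 158 166  62  72  77  45  41
  40  47  46  44  40  63 134]
[122 121 116 158 157 156 157 164 127  59  64  63  57 131] [119 115 136 155 160 156 158 165  71  59  65  65  56 132]
```

The blade is level at about 11.5–15.5 mm (kinematics agree) and its midline is within 1 mm of the disc and rest. Advancing 94 mm along the channel, gently.

move_arm(fingers=[10, 10, 10, 10, 10, 10, 10, 10, 10, 10], travel=[[-12, 0, 0], [-24, -0.5, 0], [-35, -0.5, 0], [-46, -0.5, 0], [-57, -0.5, 0], [-68, -0.5, 0], [-78, -0.5, 0], [-87, -0.5, 0], [-94, -0.5, 0], [-94, -0.5, 0]], dr=[[0, 0, 0], [0, 0, 0], [0, 0, 0], [0, 0, 0], [0, 0, 0], [0, 0, 0], [0, 0, 0], [0, 0, 0], [0, 0, 0], [0, 0, 0]])

```text
clock: 8.4
position: [543.5, 174.6, 199.6]
ee_rot: [0.067, 0.998, 0.0, 0.0]
contact_force: [-0.2, 0.1, -2.0]
gripper_width: 15.1
grasp_force: 59.2
```

move_arm(fingers=[10, 10, 10], travel=[[0, 0, 0], [0, 0, 0], [0, 0, 0]], dr=[[0, 0, 0], [0, 0, 0], [0, 0, 0]])

```text
clock: 8.7
position: [542.3, 174.8, 199.8]
ee_rot: [0.067, 0.998, -0.0, -0.0]
contact_force: [0.9, -0.5, -0.6]
gripper_width: 15.5
grasp_force: 59.2
```

```bash
python3 - <<'E'
from h import *
s=arm.read_state();print(s['position'],s['contact_force'],s['wrist_torque'])
m=arm.camera_model('top');t=save('top','t6.png')[:,:,::-1];g=t.max(2).astype(int)
for f in ('t5','t6'):
    t=cv2.imread(f'pics/{f}.png');g=t.max(2).astype(int)
    roi=np.zeros(g.shape,bool);roi[186:207,252:275]=1
    c=max(blobs((g>115)&roi,50),key=cv2.contourArea);M=cv2.moments(c);print(f,'disc',plane(m,M['m10']/M['m00'],M['m01']/M['m00'],36),M['m00'])
sm=cv2.resize(t,None,fx=4,fy=4,interpolation=cv2.INTER_CUBIC)
cv2.imwrite('pics/c6.png',np.hstack([sm[640:1040,900:1300],cv2.resize(save('side','s6.png')[150:230,250:330,::-1],(400,400),interpolation=cv2.INTER_CUBIC)]))
E
```

```text
[542.26409536 174.77059833 199.76517454] [ 0.90903243 -0.47932985 -0.56758923] [0.03815313 0.0231307  0.02119243]
t5 disc [645.92675319 159.18569269  36.        ] 285.5
t6 disc [646.33807806 159.15965443  36.        ] 298.0
```

View pics/c6.png

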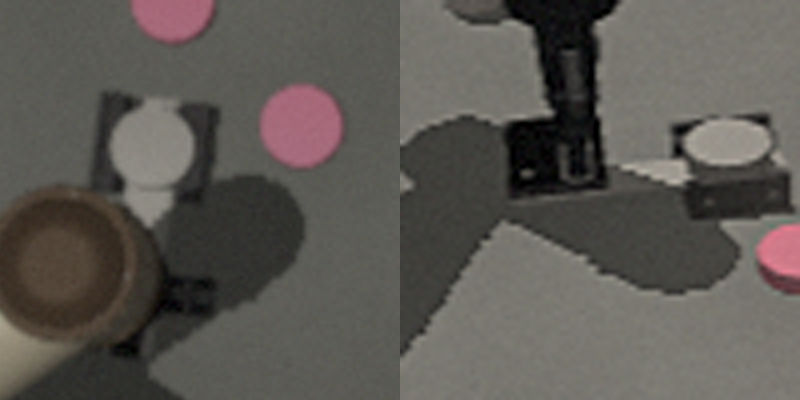

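The tip shows just beyond the disc (crop (158,98)), the disc is unmoved and centred on the blade, and forces are near zero. Lifting gently off the ledges first.

move_arm(fingers=[10, 10, 10, 10, 10, 10, 10, 10, 10, 10], travel=[[0, 0, -2], [0, 0, -4], [0, 0, -5], [0, 0, -6], [0, 0, -7], [0, 0, -8], [0, 0, -9.5], [0, 0, -11], [0, 0, -12], [0, 0, -12]], dr=[[0, 0, 0], [0, 0, 0], [0, 0, 0], [0, 0, 0], [0, 0, 0], [0, 0, 0], [0, 0, 0], [0, 0, 0], [0, 0, 0], [0, 0, 0]])

```text
clock: 9.8
position: [542.6, 174.7, 211.8]
ee_rot: [0.067, 0.998, -0.0, -0.0]
contact_force: [1.0, -0.4, -4.6]
gripper_width: 15.3
grasp_force: 59.0
```

```bash
python3 - <<'E'
from h import *
s=arm.read_state();print(s['position'],s['contact_force'],s['wrist_torque'],s['grasp_force'])
m=arm.camera_model('top');t=save('top','t7.png')[:,:,::-1];g=t.max(2).astype(int)
save('side','s7.png')
E
```

```text
[542.60208021 174.7095058  211.75708436] [ 0.96127997 -0.35676751 -4.55612983] [0.0282372  0.20173285 0.0156207 ] 59.023743867874146
```

move_arm(fingers=[10, 10, 10, 10, 10, 10, 10, 10, 10, 10], travel=[[0, 0, -2], [0, 0, -5], [0, 0, -9], [0, 0, -14], [0, 0, -20], [0, 0, -26], [0, 0, -31], [0, 0, -35], [0, 0, -38], [0, 0, -38]], dr=[[0, 0, 0], [0, 0, 0], [0, 0, 0], [0, 0, 0], [0, 0, 0], [0, 0, 0], [0, 0, 0], [0, 0, 0], [0, 0, 0], [0, 0, 0]])

```text
clock: 10.9
position: [542.7, 174.8, 250.2]
ee_rot: [0.067, 0.998, 0.0, 0.0]
contact_force: [-0.7, -0.5, -4.0]
gripper_width: 15.0
grasp_force: 59.0
```

```bash
python3 - <<'E'
from h import *
s=arm.read_state();print(s['position'],s['contact_force'],s['wrist_torque'])
a=save('side','s8.png')[110:210,230:350,::-1];save('top','t8.png')
np.save('m8.npy',arm.camera_model('wrist'),allow_pickle=True);save('wrist','w8.png')
cv2.imwrite('pics/c8.png',cv2.resize(a,(720,600),interpolation=cv2.INTER_CUBIC))
E
```

```text
[542.73281466 174.77179436 250.20737667] [-0.66405009 -0.46522211 -3.961666  ] [0.07992872 0.2661941  0.03242689]
```

View pics/c8.png

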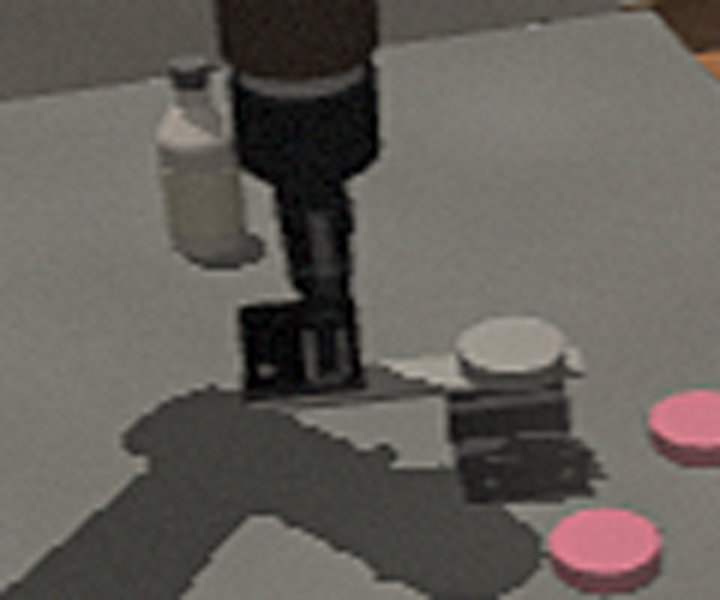

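The block sits flat on the blade, clear of the rest, with its disc at (512,348). That is my last picture view; from here on I use numbers only. Raising further.

move_arm(fingers=[10, 10, 10, 10, 10, 10, 10, 10, 10, 10], travel=[[0, 0, -3], [0, 0, -9], [0, 0, -18], [0, 0, -28], [0, 0, -39], [0, 0, -50], [0, 0, -60], [0, 0, -68], [0, 0, -73], [0, 0, -75]], dr=[[0, 0, 0], [0, 0, 0], [0, 0, 0], [0, 0, 0], [0, 0, 0], [0, 0, 0], [0, 0, 0], [0, 0, 0], [0, 0, 0], [0, 0, 0]])

```text
clock: 12.05
position: [542.7, 174.7, 325.4]
ee_rot: [0.067, 0.998, 0.0, 0.0]
contact_force: [0.3, -0.3, -3.6]
gripper_width: 15.2
grasp_force: 59.0
```

move_arm(fingers=[10, 10, 10, 10, 10], travel=[[0, 0, 0], [0, 0, 0], [0, 0, 0], [0, 0, 0], [0, 0, 0]], dr=[[0, 0, 0], [0, 0, 0], [0, 0, 0], [0, 0, 0], [0, 0, 0]])

```text
clock: 12.55
position: [542.6, 174.7, 324.4]
ee_rot: [0.067, 0.998, -0.0, -0.0]
contact_force: [0.2, -0.8, -3.5]
gripper_width: 15.1
grasp_force: 59.0
```

```bash
python3 - <<'E'
from h import *
s=arm.read_state();print(s['clock'],s['position'],s['contact_force'],s['wrist_torque'],s['gripper_width'])
mt=arm.camera_model('top');ms=arm.camera_model('side')
def proj(m,p):
    K=m['intrinsics'];q=np.linalg.inv(m['pose'])@np.r_[p,1];return np.array([K[0,0]*q[0]/-q[2]+K[0,2],K[1,1]*-q[1]/-q[2]+K[1,2]])
t=save('top','t9.png')[:,:,::-1];g=t.max(2).astype(int)
sd=save('side','s9.png')[:,:,::-1];gs=sd.max(2).astype(int)
def near(g,sat,p,r,th):
    k=(g>th)&(sat<40);roi=np.zeros(g.shape,bool);x,y=p.round().astype(int);roi[y-r:y+r,x-r:x+r]=1
    for c in sorted(blobs(k&roi,40),key=cv2.contourArea)[-1:]: return c
pt=proj(mt,[646,159,159]);ps=proj(ms,[646,159,159]);print('pred px',pt,ps)
c=near(g,g-t.min(2),pt,16,125);print('top',cv2.minEnclosingCircle(c),cv2.fitEllipse(c))
ct=cv2.fitEllipse(c)[0]
x,y=ps.round().astype(int)
c=near(gs,gs-sd.min(2),ps,14,135)
if c is not None: e=cv2.fitEllipse(c);print('side',e,tri([ray(mt,*ct),ray(ms,*e[0])]))
# near lower plate edge between handle and block
d=np.array([.9905,-.1375]);n=np.array([-.1375,-.9905]);tip=np.array([685.5,154.6])
for q in range(75,180,10):
    xy=tip-d*q+n*17;r=proj(ms,[*xy,130.7+ .0]);cx=int(round(r[0]));v=int(round(r[1]));print(q,cx,r[1].round(1),gs[v-6:v+7,cx])
E
```

```text
12.55 [542.61975596 174.72584171 324.43933866] [ 0.16286764 -0.75836548 -3.50091668] [ 0.02358433  0.30696753 -0.00691072] 15.145184418489142
pred px [257.79197645 190.59035293] [315.09362662 145.9228599 ]
top ((256.5, 192.0), 14.705541610717773) ((257.83880615234375, 191.94972229003906), (19.44149398803711, 26.186817169189453), 9.03779125213623)
side ((314.1705322265625, 147.00601196289062), (8.02170181274414, 16.920822143554688), 89.00227355957031) (array([642.91485657, 159.26104538, 155.53357633]), [np.float64(0.002215342090312518), np.float64(0.0022153420903713414)])
75 305 157.2 [136 134 167 155  49 129 120 121 123 121 120 125 126]
85 302 157.5 [158 166  71  53 110 123 122 123 122 119 124 122 122]
95 299 157.8 [161 170  80  71  93 130 122 125 124 121 120 120 118]
105 296 158.2 [141  77  81  79  71 129 118 122 118 119 123 122 122]
115 293 158.5 [ 81  81  82  80  59 121 125 122 119 120 122 124 123]
125 290 158.8 [ 82  73  85  70  93 126 125 121 121 122 122 118 119]
135 287 159.1 [ 15  26  55  77  75 123 121 125 116 120 117 118 121]
145 283 159.4 [ 43  32  13  91  59 123 121 120 118 119 121 119 118]
155 280 159.7 [ 23  24  76  69  93 126 122 122 115 120 118 119 117]
165 277 160.1 [ 24  25  57  76  73 124 122 122 118 121 119 116 118]
175 274 160.4 [ 15  34  46  83  58 129 119 119 118 117 115 119 115]
```

The plate edge is level within about 0.5° along its length, the block's underside is at about 140 mm, and the load and grip are steady. Handing in.

```bash
python3 -c "
from bench import arm
s=arm.read_state();print(abs(s['joint_vel']).max(),s['grasp_force']);print(arm.job_done())"
```

```text
0.002441996108593775 58.97042155265808
the job is handed in; nothing more can be done
None
```

The job is handed in with the round block held on the lifter's blade, level within about 0.5° and about 14 cm above the bench, and the arm still; I viewed 11 pictures, one over the limit of 10.

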